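# Prop open the specimen-holder case

## Robot

A 6-joint arm with a two-finger parallel gripper is mounted at the origin on the work surface. World frame = base frame: x ahead of the robot, y to its left, z up, the work surface at z = 0. Lengths are in m, angles in rad, forces in N, time in s.
With the tool pointing down it reaches from about 0.35 to 0.85 m from the base axis. Payload 8.1 kg.
Tool frame: the origin (TCP) lies midway between the tips of the shut fingers; the grasp point (between the pads) lies 19 mm behind it; z points along the fingers, y is the line along which they close (so a half turn about z gives the same grasp; the last joint's range is limited). The gripper opens to 93 mm and grips with 3 to 60 N. Pads are 15 mm wide; open, the fingers measure 128 mm over their backs; the gripper's body (75 mm by 188 mm) begins 65 mm behind the grasp point.
Start: joints at [-1.419, 0.13, 1.488, -0, 1.523, -0.085], TCP at [0.141, -0.583, 0.179] pointing down, gripper open.
Joint ranges: [-2.96, 2.96], [-0.89, 2.26], [0.02, 2.5], [-1.34, 4.48], [0, 2.73], [-2.66, 2.66]. Speed limits (rad/s): [2.39, 2.39, 2.79, 3.14, 3.14, 3.14].

## Interface

Orientations are given as a rotation vector (axis times angle).
In Python, from plant import read_state, read_camera, camera_model, close_job gives the robot as it stands. The module is installed in compiled form; this text tells all that it offers.
- The arm moves only by the tool carry_out, never from a script. Its argument "moves" is a list of rows, each an object of numbers: "jaw": the finger opening in m, from 0 to 0.093; "dx", "dy", "dz": the shift along the tool's x, y, z in m; "yaw": the turn about the tool's z in rad. In form: [{"jaw": .., "dx": .., "dy": .., "dz": .., "yaw": ..}, ...]. A call has 1 to 8 rows; each row shifts and turns the commanded pose from where the row before left it, along the tool's axes as they then stand; what a row does not reach is not made up. A row lasts 1/8 s, in which the tool goes at most 62.5 mm and 10.7 degrees, less where a joint would pass 70% of its speed; a pose out of reach is approached as far as the arm can. A call is refused whole if a number of a shift passes 0.0625 or a number of a turn 0.188, either way. A call with a gripper value outside its range is refused whole. The fingers move at their own pace and stop on an object; "grip_force" is the grip in N (left out, the last holds). Time passes only in rows, so rows that do not move let the fingers close. It gives the time, the measured TCP pose, the force, the opening and the grip force at its end, in the units of the state.
- read_state(): the state, without advancing time (a new reading comes with each control period).
- read_camera(name): name is "side" or "top"; returns the picture (420x560x3 uint8, red, green, blue); there is no depth.
- camera_model(name): a dict with "camera_matrix" (3x3 intrinsics, pixels), "k1" (the pictures are not rectified: a ray, as slopes to the right and down, at radius r is drawn at 1 + k1 r^2 times it, then the intrinsics apply), "view" (4x4, takes a point from world to camera coordinates). Camera axes: x right, y up, looking along -z (the intrinsics and any distortion apply to the point x, -y, -z); pixel columns grow to the right and rows downward; lengths in m; the calibration is good to about 2 mm. A picture is of the moment at which its call begins. camera_model takes no time and is no camera call.
- close_job(): hands the job in; it is judged then, once.
The state is a dict: "t": time; "q": joint angles; "dq": joint speeds; "joint_torque": joint torques, N m; "tool_pos": TCP position; "orientation": TCP orientation; "force": force on the tool from outside, world axes, zero at the start; "wrist_torque": the same for the moment, N m; "opening": finger opening in m; "gripper_force": force on a finger pad.
Only numpy, scipy, OpenCV 4.12 (cv2) and the standard library are available. Lean on these libraries where they do the work, as an engineer would, in place of code of your own. Each camera call takes 0.05 s, during which the arm holds its last target. There are 200 camera calls.

## Task

Two grey cases lie on the polishing bench; open the deep one, which has a steel folding stay on its side. Swing its lid right up by the bar handle until the stay is nearly straight (the lid's stiff hinge then holds it for the moment), then press the knob at the stay's knee down past straight until it stops, so that the stay is locked, and leave the lid standing open.

Things in the scene. Friction and masses are not known exactly. Their poses are not given: they have to be found in the camera images.
- case: Deep grey case 180 (x) x 200 (y) x 75 mm plus a 14 mm lid plate; fixed. Origin: centre of underside, z up, front looks along -x. Lid hinge axis: along y through (90,0,75) mm. Handle: round 10 mm steel bar along y, free over 100 mm, middle at (-130,0,82) mm when shut, with a 35 mm gap to the lid edge: straddle it with fingers 45 mm apart. The flat case (46 mm high, no stay) is fixed and latched.
- lid (a joint): Lid angle, rad: 0 shut, 1.43 with the stay straight (the highest), 1.405 with the stay locked. Stiff hinge: above about 1.2 the lid stays where it is left, lower it falls shut. Lid about 0.45 kg; 3 N at the bar lifts it. The bar swings round the hinge at 220 mm radius, to about 290 mm above the table; being round it can turn in the grip, so the tool may keep pointing down.
- stay (a joint): Knee angle of the folding steel stay, rad: 0 folded (lid shut), 1.85 both arms in line, 2.10 at the stop past straight (locked). Lifting the lid brings it to straight at most; pressing the knee knob down takes it past, with up to about 15 N once the lid is up, and it then stays.
- stay_knob (a point): Middle of the dark knee knob, a cylinder 18 mm thick, 32 mm long, along the case's y, outside its +y side (y = +131 mm in the case frame). Its (x, z) there: (-66,120) mm lid shut, (-23,97) lid at 1.36 rad, (-14,83) stay straight, (-12,74) locked: push it from above. The raised bar stands some 70 mm beyond it (+x), up to z 300: keep a wide gripper clear. Axes turn with the stay's lower arm.

How it is judged:
At the end, for the whole second after the job is handed in: The lid stands open by itself (above 1.3 rad, still) with the stay's knee locked past straight (knee angle above 1.97 rad, where straight is 1.85 and the stop 2.10) (value of joint stay above 1.97 rad and value of joint lid above 1.3 rad and velocity of joint lid between -0.05 and 0.05 rad/s); the robot touches nothing.
It also fails if it takes over 48 s, if anything falls off the work surface, if the arm or the gripper's body presses on something with over 40 N, if the wrist force passes 120 N, or if a joint passes its speed limit or range.

## Working session

There is one attempt and no reset: what is moved stays moved. The work goes in short steps, Python scripts to look and compute and a tool call to move; the robot and the scene stay as the last step left them, time stands still between calls to the robot, and variables do not carry over. Pictures are saved under pics/ and viewed, at most 10 in all, crops included, and the job is handed in when it is done.

Besides the shell and the picture viewer there is one more tool, called after "Emit:" as a command line: name --argument value ..., lists and objects as JSON in quotes. carry_out: Moves the arm, as the interface text tells. Its arguments: {"type":"object","properties":{"moves":{"type":"array","items":{"type":"object","properties":{"jaw":{"type":"number"},"dx":{"type":"number"},"dy":{"type":"number"},"dz":{"type":"number"},"yaw":{"type":"number"}}}},"grip_force":{"type":"number"}},"required":["moves"]}

```bash
mkdir -p pics
python3 - <<'E'
from plant import *
import cv2
for n in("top","side"):
    cv2.imwrite(f"pics/{n}0.png",read_camera(n)[:,:,::-1]); m=camera_model(n); print(n,m)
s=read_state();print(s)
E
```

```text
top {'camera_matrix': array([[462.95266125,   0.        , 282.3232945 ],
       [  0.        , 462.95266125, 213.52366762],
       [  0.        ,   0.        ,   1.        ]]), 'k1': -0.08139334692685167, 'view': array([[ 2.94884589e-02, -9.99564889e-01,  6.80052731e-04,
         3.34983901e-02],
       [ 9.88687281e-01,  2.92676404e-02,  1.47108344e-01,
        -6.28881491e-01],
       [-1.47064240e-01, -3.66563888e-03,  9.89120151e-01,
        -9.45591951e-01],
       [ 0.00000000e+00,  0.00000000e+00,  0.00000000e+00,
         1.00000000e+00]])}
side {'camera_matrix': array([[398.9403437 ,   0.        , 283.93140549],
       [  0.        , 398.9403437 , 207.00919226],
       [  0.        ,   0.        ,   1.        ]]), 'k1': -0.05421432715979143, 'view': array([[ 0.92387986, -0.38241961,  0.01418608, -0.53386135],
       [ 0.25109728,  0.63376149,  0.73163962, -0.24493142],
       [-0.28878393, -0.67238502,  0.681544  , -0.61181584],
       [ 0.        ,  0.        ,  0.        ,  1.        ]])}
{'t': 0.1, 'q': array([-1.41937559e+00,  1.31071915e-01,  1.48915906e+00, -1.53226919e-05,
        1.52306224e+00, -8.53974028e-02]), 'dq': array([ 0.00084015, -0.00175098, -0.00189866, -0.00121183, -0.000181  ,
       -0.00243622]), 'joint_torque': array([ 1.81809087e-04, -5.61342216e+01, -4.93097806e+01,  7.68600265e-02,
        2.91713630e-02, -4.90046659e-05]), 'tool_pos': array([ 0.14069292, -0.58265608,  0.17850686]), 'orientation': array([-3.11790733e+00, -3.70924840e-01,  1.12132501e-04]), 'force': array([-0.41090601, -0.23517634,  0.00423513]), 'wrist_torque': array([-0.0562275 ,  0.003755  , -0.01276946]), 'gripper_force': 0.0, 'opening': 0.09294449521665864}
```

View pics/top0.png

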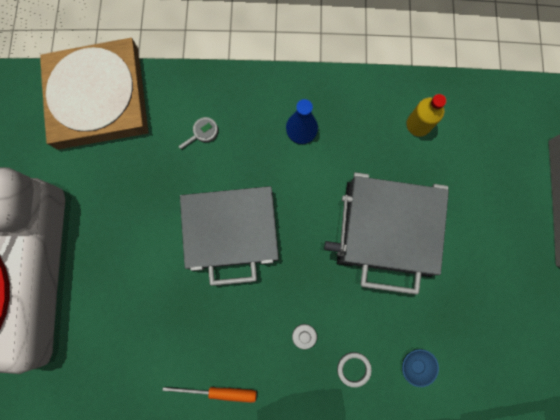

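View pics/side0.png

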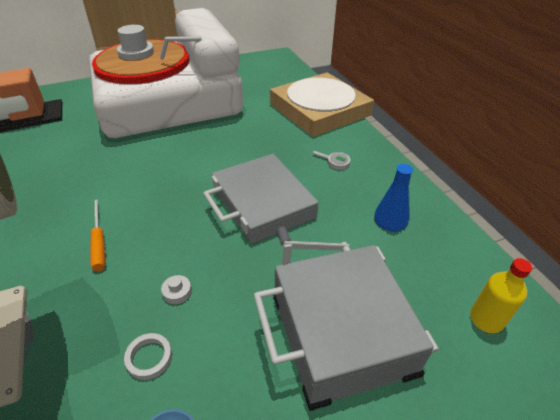

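The top view shows the deep case on the right: lid corners near (345,265), (440,273), (447,187) and (355,178), bar from (364,287) to (418,292), knob at (336,247). In the side view the knob is near (284,236) and the bar runs from (259,292) to (274,360).

```bash
cat > h.py <<'E'
import numpy as np
from plant import camera_model
from scipy.optimize import least_squares
def proj(n,P):
    m=camera_model(n); P=np.atleast_2d(P); c=P@m["view"][:3,:3].T+m["view"][:3,3]
    s=np.c_[c[:,0]/-c[:,2],-c[:,1]/-c[:,2]]; s=s*(1+m["k1"]*(s**2).sum(1,keepdims=True))
    K=m["camera_matrix"]; return s*[K[0,0],K[1,1]]+K[:2,2]
def world(p,L):
    c,s=np.cos(p[2]),np.sin(p[2]); L=np.atleast_2d(L)
    return np.c_[p[0]+c*L[:,0]-s*L[:,1],p[1]+s*L[:,0]+c*L[:,1],L[:,2]+(p[3] if len(p)>3 else 0)]
E
python3 - <<'E'
from h import *
mm=1e-3
T=[((-90,100,89),(346,264)),((-90,-100,89),(440,273)),((90,-100,89),(447,187)),((90,100,89),(355,178)),((-130,55,82),(363,286)),((-130,-55,82),(418,291)),((-66,131,120),(336,247))]
S=[((-90,100,89),(275,264)),((90,100,89),(374,250)),((90,-100,89),(425,340)),((-130,55,82),(259,292)),((-130,-55,82),(274,360)),((-66,131,120),(284,236))]
f=lambda p:np.r_[(proj("top",world(p,np.array([a for a,_ in T])*mm))-[b for _,b in T]).ravel(),(proj("side",world(p,np.array([a for a,_ in S])*mm))-[b for _,b in S]).ravel()]
for x0 in([.6,-.2,0],[.6,-.2,0,0]):
    r=least_squares(f,x0,loss="soft_l1"); print(r.x.round(4)); 
    print(f(r.x).reshape(-1,2).round(1).tolist())
p=r.x
import cv2
for n in("top","side"):
    im=cv2.imread(f"pics/{n}0.png")
    L=np.array([a for a,_ in T])*mm
    for q in proj(n,world(p[:3],L)): cv2.circle(im,tuple(int(round(v)) for v in q),1,(0,0,255),-1)
    c=im[160:310,310:470] if n=="top" else im[220:410,240:450]
    cv2.imwrite(f"pics/{n}1.png",cv2.resize(c,None,fx=3,fy=3,interpolation=2))
E
```

```text
[ 0.6064 -0.1841 -0.1039]
[[-2.2, -2.7], [0.9, 1.0], [1.1, 1.0], [-1.4, -2.8], [-0.0, -2.0], [-1.6, -0.1], [-4.4, -0.6], [-1.3, 1.1], [-0.5, -7.3], [10.4, 4.6], [-2.3, 3.4], [1.9, 0.3], [-1.3, -0.1]]
[ 0.6061 -0.1845 -0.1021  0.0021]
[[-1.8, -2.5], [1.5, 1.1], [1.5, 0.8], [-1.2, -2.8], [0.5, -1.8], [-1.0, 0.0], [-4.0, -0.4], [-1.4, 0.6], [-0.5, -8.0], [10.8, 4.1], [-2.5, 3.0], [1.9, 0.0], [-1.5, -0.7]]
```

View pics/top1.png

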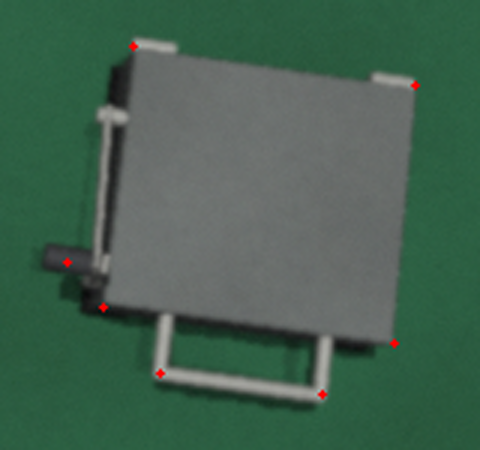

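View pics/side1.png

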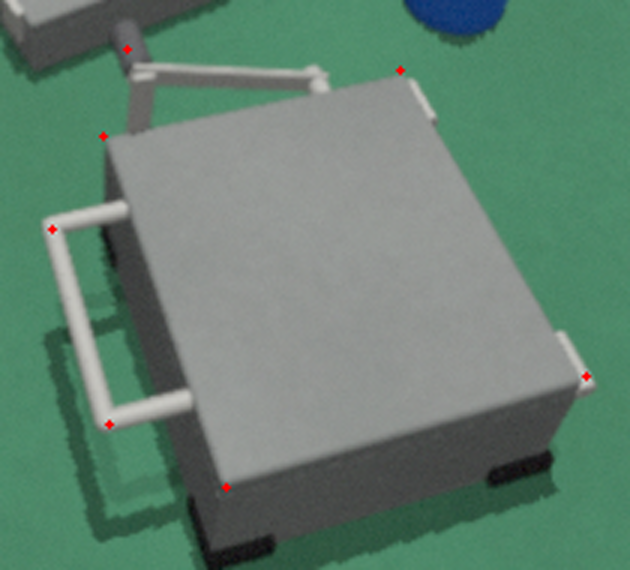

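```bash
cat >> h.py <<'E'
from plant import read_state
from scipy.spatial.transform import Rotation as R
CP=[.6064,-.1841,-.1039]
def show():
    s=read_state(); Rm=R.from_rotvec(s["orientation"]).as_matrix()
    c,n=np.cos(CP[2]),np.sin(CP[2]); d=s["tool_pos"]-[CP[0],CP[1],0]
    print("t",round(s["t"],2),"tcp local mm",(1e3*np.array([c*d[0]+n*d[1],-n*d[0]+c*d[1],d[2]])).round(1),"xang",round(np.arctan2(Rm[1,0],Rm[0,0])-CP[2],4),"F",s["force"].round(1),"open",round(s["opening"],4))
    return s,Rm
def plan(locs,xang,n):
    """locs: waypoints in case frame (mm), n rows each; final tool-x angle in case frame"""
    s,Rm=show(); p=s["tool_pos"]; a=np.arctan2(Rm[1,0],Rm[0,0]); da=(xang+CP[2]-a)/(n*len(locs))
    for L in locs:
        t=world(CP,np.array(L)*1e-3)[0]; st=(t-p)/n
        for i in range(n):
            d=np.array([[np.cos(a),np.sin(a),0],[np.sin(a),-np.cos(a),0],[0,0,-1]])@st
            print(dict(zip(("dx","dy","dz"),d.round(4).tolist())),round(-da,4)); a+=da
        p=t
E
python3 -c "
from h import *
plan([(-132,0,150)],np.pi/2,10)"
```

```text
t 0.1 tcp local mm [-421.9 -444.7  178.5] xang 0.3407 F [-0.4 -0.2  0. ] open 0.0929
{'dx': 0.0422, 'dy': -0.0322, 'dz': 0.0029} -0.123
{'dx': 0.0458, 'dy': -0.0268, 'dz': 0.0029} -0.123
{'dx': 0.0488, 'dy': -0.021, 'dz': 0.0029} -0.123
{'dx': 0.051, 'dy': -0.0148, 'dz': 0.0029} -0.123
{'dx': 0.0524, 'dy': -0.0085, 'dz': 0.0029} -0.123
{'dx': 0.053, 'dy': -0.002, 'dz': 0.0029} -0.123
{'dx': 0.0529, 'dy': 0.0045, 'dz': 0.0029} -0.123
{'dx': 0.0519, 'dy': 0.011, 'dz': 0.0029} -0.123
{'dx': 0.0502, 'dy': 0.0173, 'dz': 0.0029} -0.123
{'dx': 0.0477, 'dy': 0.0233, 'dz': 0.0029} -0.123
```

Emit:
carry_out --moves '[{"jaw": 0.036,"dx": 0.042,"dy": -0.032,"dz": 0.003,"yaw": -0.123},{"dx": 0.046,"dy": -0.027,"dz": 0.003,"yaw": -0.123},{"dx": 0.049,"dy": -0.021,"dz": 0.003,"yaw": -0.123},{"dx": 0.051,"dy": -0.015,"dz": 0.003,"yaw": -0.123},{"dx": 0.052,"dy": -0.0085,"dz": 0.003,"yaw": -0.123},{"dx": 0.053,"dy": -0.002,"dz": 0.003,"yaw": -0.123},{"dx": 0.053,"dy": 0.0045,"dz": 0.003,"yaw": -0.123},{"dx": 0.052,"dy": 0.011,"dz": 0.003,"yaw": -0.123}]' --grip_force 20

```text
invalid input at $.moves[1]: expected keys jaw, dx, dy, dz, yaw
```

```bash
python3 -c "
from h import *
plan([(-130,0,130)],np.pi/2,4)"
```

```text
t 0.1 tcp local mm [-421.9 -444.7  178.5] xang 0.3407 F [-0.4 -0.2  0. ] open 0.0929
{'dx': 0.1059, 'dy': -0.0804, 'dz': 0.0121} -0.3075
{'dx': 0.1253, 'dy': -0.0446, 'dz': 0.0121} -0.3075
{'dx': 0.1329, 'dy': -0.0046, 'dz': 0.0121} -0.3075
{'dx': 0.128, 'dy': 0.0359, 'dz': 0.0121} -0.3075
```

Emit:
carry_out --moves '[{"jaw": 0.036,"dx": 0.042,"dy": -0.032,"dz": 0.003,"yaw": -0.123},{"jaw": 0.036,"dx": 0.046,"dy": -0.027,"dz": 0.003,"yaw": -0.123},{"jaw": 0.036,"dx": 0.049,"dy": -0.021,"dz": 0.003,"yaw": -0.123},{"jaw": 0.036,"dx": 0.051,"dy": -0.015,"dz": 0.003,"yaw": -0.123},{"jaw": 0.036,"dx": 0.052,"dy": -0.0085,"dz": 0.003,"yaw": -0.123},{"jaw": 0.036,"dx": 0.053,"dy": -0.002,"dz": 0.003,"yaw": -0.123},{"jaw": 0.036,"dx": 0.053,"dy": 0.0045,"dz": 0.003,"yaw": -0.123},{"jaw": 0.036,"dx": 0.052,"dy": 0.011,"dz": 0.003,"yaw": -0.123}]' --grip_force 20

```text
t: 1.1
tool_pos: [0.4088, -0.2517, 0.1551]
orientation: [-2.571, -1.806, 0.0]
force: [0.7, -0.8, -0.9]
opening: 0.0358
gripper_force: 0.0
```

```bash
python3 -c "
from h import *
plan([(-130,0,130)],np.pi/2,4)"
```

```text
t 1.1 tcp local mm [-189.5  -87.7  155.1] xang 1.3286 F [ 0.7 -0.8 -0.9] open 0.0358
{'dx': 0.0249, 'dy': 0.0092, 'dz': 0.0063} -0.0606
{'dx': 0.0243, 'dy': 0.0107, 'dz': 0.0063} -0.0606
{'dx': 0.0236, 'dy': 0.0121, 'dz': 0.0063} -0.0606
{'dx': 0.0228, 'dy': 0.0135, 'dz': 0.0063} -0.0606
```

Emit:
carry_out --moves '[{"jaw": 0.036,"dx": 0.025,"dy": 0.009,"dz": 0.006,"yaw": -0.061},{"jaw": 0.036,"dx": 0.024,"dy": 0.011,"dz": 0.006,"yaw": -0.061},{"jaw": 0.036,"dx": 0.0235,"dy": 0.012,"dz": 0.006,"yaw": -0.061},{"jaw": 0.036,"dx": 0.023,"dy": 0.0135,"dz": 0.006,"yaw": -0.06},{"jaw": 0.036,"dx": 0,"dy": 0,"dz": 0,"yaw": 0}]'

```text
t: 1.72
tool_pos: [0.4767, -0.1709, 0.1304]
orientation: [-2.333, -2.101, 0.001]
force: [-0.2, 0.4, -0.5]
opening: 0.0358
gripper_force: 0.0
```

```bash
python3 -c "
from h import *
import cv2
from plant import read_camera
s,Rm=show()
for n in('top','side'):
    im=read_camera(n)[:,:,::-1].copy()
    u,v=proj(n,world(CP,[[-.13,0,.082]]))[0].astype(int); print(n,u,v)
    cv2.imwrite(f'pics/{n}2.png',cv2.resize(im[v-70:v+70,u-90:u+90],None,fx=3,fy=3))
a,b=[cv2.imread(f'pics/{n}2.png') for n in('top','side')]
cv2.imwrite('pics/both2.png',cv2.resize(np.hstack([a,b]),(800,311)))
"
```

```text
t 1.73 tcp local mm [-130.4   -0.3  130.4] xang 1.5702 F [-0.2  0.4 -0.5] open 0.0358
top 389 287
side 265 325
```

View pics/both2.png

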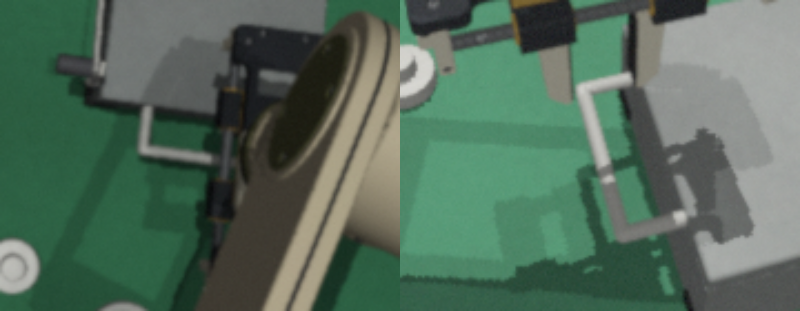

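The top and side crops show the open fingers at either side of the bar line, above it (fingers near (558,90) and (645,75) in the side crop). I'm going down slowly.

Emit:
carry_out --moves '[{"jaw": 0.036,"dx": 0,"dy": 0,"dz": 0.015,"yaw": 0},{"jaw": 0.036,"dx": 0,"dy": 0,"dz": 0.015,"yaw": 0},{"jaw": 0.036,"dx": 0,"dy": 0,"dz": 0.008,"yaw": 0},{"jaw": 0.036,"dx": 0,"dy": 0,"dz": 0.006,"yaw": 0}]'

```text
t: 2.33
tool_pos: [0.4762, -0.1724, 0.0864]
orientation: [-2.337, -2.098, 0.001]
force: [0.1, 0.5, 0.4]
opening: 0.0357
gripper_force: 0.0
```

Emit:
carry_out --moves '[{"jaw": 0.036,"dx": 0,"dy": 0,"dz": 0.006,"yaw": 0},{"jaw": 0.036,"dx": 0,"dy": 0,"dz": 0.006,"yaw": 0},{"jaw": 0.036,"dx": 0,"dy": 0,"dz": 0.006,"yaw": 0},{"jaw": 0.0,"dx": 0,"dy": 0,"dz": 0,"yaw": 0},{"jaw": 0.0,"dx": 0,"dy": 0,"dz": 0,"yaw": 0},{"jaw": 0.0,"dx": 0,"dy": 0,"dz": 0,"yaw": 0}]' --grip_force 10

```text
t: 3.08
tool_pos: [0.477, -0.1725, 0.0698]
orientation: [2.337, 2.099, 0.0]
force: [0.3, -0.0, -0.8]
opening: 0.0104
gripper_force: 0.0
```

```bash
python3 -c "
from h import *
show()"
```

```text
t 3.08 tcp local mm [-129.9   -1.9   69.8] xang 1.5677 F [ 0.3 -0.  -0.8] open 0.0104
```

Emit:
carry_out --moves '[{"jaw": 0.0,"dx": 0,"dy": 0,"dz": 0,"yaw": 0},{"jaw": 0.0,"dx": 0,"dy": 0,"dz": 0,"yaw": 0},{"jaw": 0.0,"dx": 0,"dy": 0,"dz": 0,"yaw": 0}]' --grip_force 20

```text
t: 3.45
tool_pos: [0.4768, -0.1724, 0.0695]
orientation: [2.337, 2.099, 0.0]
force: [-0.2, 0.6, 1.0]
opening: 0.0008
gripper_force: 0.0
```

```bash
python3 -c "
from h import *
show()
print('arc: offsets of (dy,dz) per row')
v=np.array([-220,7.]);th=np.linspace(0,1.40,33);a=np.arctan2(7,-220)-th
P=220.1*np.c_[np.cos(a),np.sin(a)]
print(np.c_[np.diff(P,axis=0)[:,0],-np.diff(P,axis=0)[:,1],th[1:]].round(2).tolist())"
```

```text
t 3.45 tcp local mm [-130.2   -1.9   69.5] xang 1.5677 F [-0.2  0.6  1. ] open 0.0008
arc: offsets of (dy,dz) per row
[[0.52, -9.61, 0.04], [0.94, -9.58, 0.09], [1.35, -9.53, 0.13], [1.77, -9.46, 0.18], [2.18, -9.38, 0.22], [2.59, -9.27, 0.26], [2.99, -9.15, 0.31], [3.39, -9.01, 0.35], [3.78, -8.85, 0.39], [4.17, -8.68, 0.44], [4.54, -8.49, 0.48], [4.91, -8.28, 0.52], [5.27, -8.06, 0.57], [5.61, -7.82, 0.61], [5.95, -7.57, 0.66], [6.28, -7.3, 0.7], [6.59, -7.02, 0.74], [6.89, -6.73, 0.79], [7.18, -6.42, 0.83], [7.45, -6.1, 0.88], [7.71, -5.77, 0.92], [7.96, -5.42, 0.96], [8.19, -5.07, 1.01], [8.4, -4.71, 1.05], [8.6, -4.34, 1.09], [8.78, -3.96, 1.14], [8.94, -3.57, 1.18], [9.09, -3.17, 1.22], [9.22, -2.77, 1.27], [9.33, -2.37, 1.31], [9.43, -1.96, 1.36], [9.5, -1.54, 1.4]]
```

```bash
python3 -c "
from h import *
import cv2
from plant import read_camera
for n in('top','side'):
    im=read_camera(n)[:,:,::-1].copy()
    u,v=proj(n,world(CP,[[-.13,0,.082]]))[0].astype(int); print(n,u,v, proj(n,world(CP,[[-.13,0,.0695]])))
    cv2.imwrite(f'pics/{n}3.png',im)
    c=im[v-70:v+70,u-90:u+90]
    globals()[n]=cv2.resize(c,(400,311),interpolation=2)
cv2.imwrite('pics/both3.png',np.hstack([top,side]))
"
```

```text
top 389 287 [[388.35595965 287.37564017]]
side 265 325 [[265.80063461 330.21427949]]
```

View pics/both3.png

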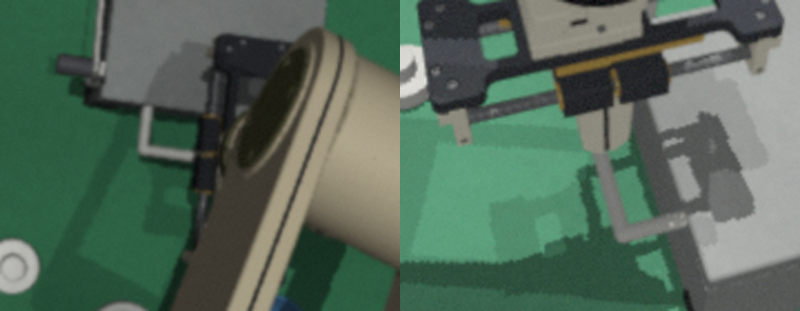

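The side crop shows shut fingertips at about (605,150), some 20 mm above where the TCP projects, with the bar running on below them. The fingers seem to have closed above the bar. I'll open, go lower and close again.

Emit:
carry_out --moves '[{"jaw": 0.036,"dx": 0,"dy": 0,"dz": 0,"yaw": 0},{"jaw": 0.036,"dx": 0,"dy": 0,"dz": 0,"yaw": 0},{"jaw": 0.036,"dx": 0,"dy": 0,"dz": 0,"yaw": 0},{"jaw": 0.036,"dx": 0,"dy": 0,"dz": 0.005,"yaw": 0}]'

```text
t: 4.05
tool_pos: [0.4771, -0.1727, 0.0647]
orientation: [2.336, 2.099, 0.001]
force: [-0.5, -0.1, -0.8]
opening: 0.0343
gripper_force: 0.0
```

```bash
python3 -c "
from h import *
import cv2
from plant import read_camera
s,_=show()
n='side'
im=read_camera(n)[:,:,::-1].copy()
im=im[255:395,175:355]; im=cv2.resize(im,None,fx=4,fy=4,interpolation=2)
for L,c in(((-.13,0,.082),(0,0,255)),((-.13,.055,.082),(0,0,255)),((-.13,-.055,.082),(0,0,255))):
    u,v=proj(n,world(CP,[L]))[0]; cv2.circle(im,(int((u-175)*4),int((v-255)*4)),3,c,-1)
for k in (0,.03,.06):
    u,v=proj(n,[s['tool_pos']+[0,0,k]])[0]; cv2.circle(im,(int((u-175)*4),int((v-255)*4)),3,(255,0,0),-1)
cv2.imwrite('pics/s4.png',im)
"
```

```text
t 4.05 tcp local mm [-129.8   -2.    64.7] xang 1.5677 F [-0.5 -0.1 -0.8] open 0.0343
```

View pics/s4.png

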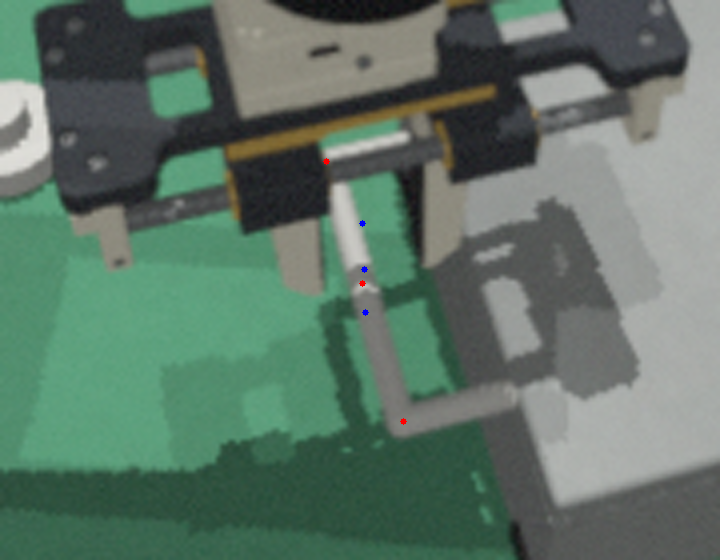

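Fingertips straddle the bar, at about (300,290) and (440,260). Their midpoint lies some 37 px (about 25 mm) above the projected TCP at (365,312), so the tips are about level with the bar's top. I'll go 20 mm lower, gently.

Emit:
carry_out --moves '[{"jaw": 0.036,"dx": 0,"dy": 0,"dz": 0.005,"yaw": 0},{"jaw": 0.036,"dx": 0,"dy": 0,"dz": 0.005,"yaw": 0},{"jaw": 0.036,"dx": 0,"dy": 0,"dz": 0.005,"yaw": 0},{"jaw": 0.036,"dx": 0,"dy": 0,"dz": 0.005,"yaw": 0},{"jaw": 0.036,"dx": 0,"dy": 0,"dz": 0.0,"yaw": 0}]'

```text
t: 4.72
tool_pos: [0.4763, -0.1722, 0.0438]
orientation: [-2.336, -2.099, 0.001]
force: [-0.5, 0.8, 0.8]
opening: 0.0362
gripper_force: 0.0
```

Emit:
carry_out --moves '[{"jaw": 0.0,"dx": 0,"dy": 0,"dz": 0,"yaw": 0},{"jaw": 0.0,"dx": 0,"dy": 0,"dz": 0,"yaw": 0},{"jaw": 0.0,"dx": 0,"dy": 0,"dz": 0,"yaw": 0},{"jaw": 0.0,"dx": 0,"dy": 0,"dz": 0,"yaw": 0},{"jaw": 0.0,"dx": 0,"dy": 0,"dz": 0,"yaw": 0}]'

```text
t: 5.35
tool_pos: [0.4757, -0.1724, 0.0444]
orientation: [-2.336, -2.098, 0.002]
force: [-4.1, 1.0, 3.3]
opening: 0.0078
gripper_force: 19.5
```

```bash
python3 -c "
from h import *
show()"
```

```text
t 5.35 tcp local mm [-131.2   -1.9   44.4] xang 1.5677 F [-4.1  1.   3.3] open 0.0078
```

Gripped at 19.5 N. Lifting along the arc.

Emit:
carry_out --moves '[{"jaw": 0,"dx": 0,"dy": 0,"dz": -0.0095,"yaw": 0},{"jaw": 0,"dx": 0,"dy": 0.001,"dz": -0.0095,"yaw": 0},{"jaw": 0,"dx": 0,"dy": 0.001,"dz": -0.0095,"yaw": 0},{"jaw": 0,"dx": 0,"dy": 0.002,"dz": -0.0095,"yaw": 0}]'

```text
t: 5.85
tool_pos: [0.4816, -0.173, 0.0838]
orientation: [2.336, 2.099, 0.002]
force: [0.9, 0.1, 0.6]
opening: 0.0002
gripper_force: 0.0
```

```bash
python3 -c "
from h import *
import cv2
from plant import read_camera
s,_=show()
im=read_camera('side')[:,:,::-1]
cv2.imwrite('pics/s5.png',cv2.resize(im[175:410,175:455],None,fx=2.5,fy=2.5,interpolation=2))"
```

```text
t 5.85 tcp local mm [-125.3   -1.9   83.8] xang 1.5678 F [0.9 0.1 0.6] open 0.0002
```

View pics/s5.png

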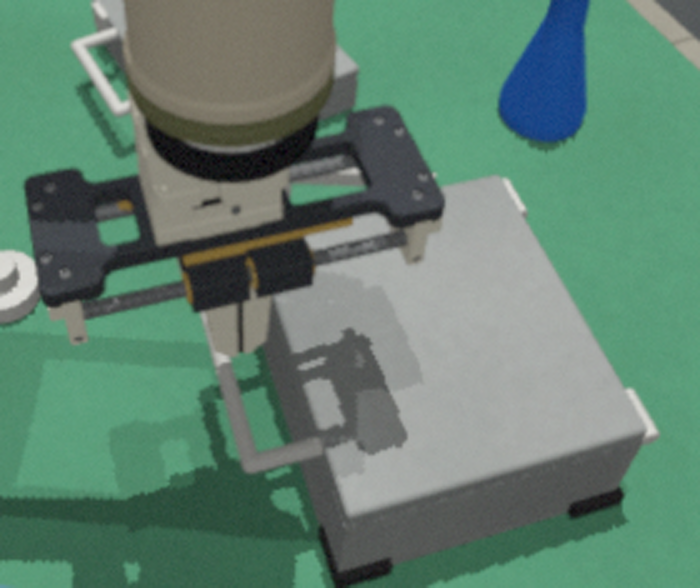

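The shut fingers slipped off: they had pinched only the top of the bar, which runs on below the tips near (222,355). I'll re-grip about 18 mm deeper.

Emit:
carry_out --moves '[{"jaw": 0.038,"dx": 0.002,"dy": -0.002,"dz": 0,"yaw": 0},{"jaw": 0.038,"dx": 0,"dy": -0.002,"dz": 0,"yaw": 0},{"jaw": 0.038,"dx": 0,"dy": -0.002,"dz": 0,"yaw": 0},{"jaw": 0.038,"dx": 0,"dy": 0,"dz": 0.012,"yaw": 0},{"jaw": 0.038,"dx": 0,"dy": 0,"dz": 0.012,"yaw": 0},{"jaw": 0.038,"dx": 0,"dy": 0,"dz": 0.012,"yaw": 0},{"jaw": 0.038,"dx": 0,"dy": 0,"dz": 0.004,"yaw": 0}]'

```text
t: 6.78
tool_pos: [0.4739, -0.1698, 0.0407]
orientation: [-2.335, -2.098, 0.001]
force: [0.0, -0.0, 1.0]
opening: 0.0384
gripper_force: 0.0
```

Emit:
carry_out --moves '[{"jaw": 0.038,"dx": 0,"dy": 0,"dz": 0.005,"yaw": 0},{"jaw": 0.038,"dx": 0,"dy": 0,"dz": 0.005,"yaw": 0},{"jaw": 0.038,"dx": 0,"dy": 0,"dz": 0.004,"yaw": 0},{"jaw": 0.038,"dx": 0,"dy": 0,"dz": 0.003,"yaw": 0}]'

```text
t: 7.28
tool_pos: [0.475, -0.1703, 0.0253]
orientation: [2.337, 2.099, 0.0]
force: [0.3, -0.3, 0.1]
opening: 0.0382
gripper_force: 0.0
```

Emit:
carry_out --moves '[{"jaw": 0.0,"dx": 0,"dy": 0,"dz": 0,"yaw": 0},{"jaw": 0.0,"dx": 0,"dy": 0,"dz": 0,"yaw": 0},{"jaw": 0.0,"dx": 0,"dy": 0,"dz": 0,"yaw": 0},{"jaw": 0.0,"dx": 0,"dy": 0,"dz": 0,"yaw": 0},{"jaw": 0.0,"dx": 0,"dy": 0,"dz": 0,"yaw": 0}]' --grip_force 25

```text
t: 7.9
tool_pos: [0.476, -0.1704, 0.0259]
orientation: [2.336, 2.098, 0.002]
force: [5.5, -0.3, -2.6]
opening: 0.0094
gripper_force: 25.0
```

```bash
python3 -c "
from h import *
show()"
```

```text
t 7.9 tcp local mm [-1.312e+02  1.000e-01  2.590e+01] xang 1.5677 F [ 5.5 -0.3 -2.6] open 0.0094
```

Emit:
carry_out --moves '[{"jaw": 0,"dx": 0,"dy": 0.001,"dz": -0.0095,"yaw": 0},{"jaw": 0,"dx": 0,"dy": 0.001,"dz": -0.0095,"yaw": 0},{"jaw": 0,"dx": 0,"dy": 0.0015,"dz": -0.0095,"yaw": 0},{"jaw": 0,"dx": 0,"dy": 0.002,"dz": -0.0095,"yaw": 0}]'

```text
t: 8.4
tool_pos: [0.4802, -0.171, 0.0635]
orientation: [-2.337, -2.099, 0.001]
force: [2.5, -3.2, -4.9]
opening: 0.0094
gripper_force: 25.0
```

```bash
python3 -c "
from h import *
show()"
```

```text
t 8.4 tcp local mm [-126.9   -0.    63.5] xang 1.5676 F [ 2.5 -3.2 -4.9] open 0.0094
```

Emit:
carry_out --moves '[{"jaw": 0,"dx": 0,"dy": 0.002,"dz": -0.0094,"yaw": 0},{"jaw": 0,"dx": 0,"dy": 0.0025,"dz": -0.0093,"yaw": 0},{"jaw": 0,"dx": 0,"dy": 0.003,"dz": -0.0092,"yaw": 0},{"jaw": 0,"dx": 0,"dy": 0.0034,"dz": -0.009,"yaw": 0},{"jaw": 0,"dx": 0,"dy": 0.0038,"dz": -0.0089,"yaw": 0},{"jaw": 0,"dx": 0,"dy": 0.0042,"dz": -0.0087,"yaw": 0},{"jaw": 0,"dx": 0,"dy": 0.0045,"dz": -0.0085,"yaw": 0},{"jaw": 0,"dx": 0,"dy": 0.0049,"dz": -0.0083,"yaw": 0}]'

```text
t: 9.4
tool_pos: [0.5075, -0.174, 0.1351]
orientation: [-2.336, -2.098, 0.003]
force: [-7.8, -4.7, 0.5]
opening: 0.0093
gripper_force: 25.0
```

```bash
cat >> h.py <<'E'
def arc(n=8,step=.0437):
    s,_=show(); c,q=np.cos(CP[2]),np.sin(CP[2]); d=s["tool_pos"]-[CP[0],CP[1],0]
    x=1e3*(c*d[0]+q*d[1])-90; z=1e3*d[2]-25.7+7
    th=np.arctan2(z,-x)-.0318; print("theta",th.round(3),"radius",np.hypot(x,z).round(1))
    a=th+.0318+step*np.arange(n+1); P=np.c_[-220*np.cos(a),220*np.sin(a)]; P+=0
    print((np.diff(P,axis=0)*[1,-1]).round(1).tolist())
E
python3 -c "
from h import *
arc()"
```

```text
t 9.4 tcp local mm [-99.4  -0.2 135.1] xang 1.5675 F [-7.8 -4.7  0.5] open 0.0093
theta 0.519 radius 222.3
[[5.2, -8.1], [5.6, -7.8], [5.9, -7.6], [6.2, -7.3], [6.5, -7.1], [6.8, -6.8], [7.1, -6.5], [7.4, -6.1]]
```

Emit:
carry_out --moves '[{"jaw": 0,"dx": 0,"dy": 0.004,"dz": -0.008,"yaw": 0},{"jaw": 0,"dx": 0,"dy": 0.005,"dz": -0.0078,"yaw": 0},{"jaw": 0,"dx": 0,"dy": 0.0059,"dz": -0.0076,"yaw": 0},{"jaw": 0,"dx": 0,"dy": 0.0062,"dz": -0.0073,"yaw": 0},{"jaw": 0,"dx": 0,"dy": 0.0065,"dz": -0.0071,"yaw": 0},{"jaw": 0,"dx": 0,"dy": 0.0068,"dz": -0.0068,"yaw": 0},{"jaw": 0,"dx": 0,"dy": 0.0071,"dz": -0.0065,"yaw": 0},{"jaw": 0,"dx": 0,"dy": 0.0074,"dz": -0.0061,"yaw": 0}]'

```text
t: 10.4
tool_pos: [0.5566, -0.1797, 0.1932]
orientation: [-2.337, -2.099, 0.003]
force: [-8.0, -4.1, 4.1]
opening: 0.0092
gripper_force: 25.0
```

```bash
python3 -c "
from h import *
arc(12)"
```

```text
t 10.4 tcp local mm [-50.   -0.8 193.2] xang 1.5672 F [-8.  -4.1  4.1] open 0.0092
theta 0.863 radius 223.7
[[7.6, -5.9], [7.9, -5.5], [8.1, -5.2], [8.3, -4.8], [8.5, -4.4], [8.7, -4.1], [8.9, -3.7], [9.0, -3.3], [9.2, -2.9], [9.3, -2.5], [9.4, -2.1], [9.5, -1.7]]
```

Emit:
carry_out --moves '[{"jaw": 0,"dx": 0,"dy": 0.0076,"dz": -0.0059,"yaw": 0},{"jaw": 0,"dx": 0,"dy": 0.0079,"dz": -0.0055,"yaw": 0},{"jaw": 0,"dx": 0,"dy": 0.0081,"dz": -0.0052,"yaw": 0},{"jaw": 0,"dx": 0,"dy": 0.0083,"dz": -0.0048,"yaw": 0},{"jaw": 0,"dx": 0,"dy": 0.0085,"dz": -0.0044,"yaw": 0},{"jaw": 0,"dx": 0,"dy": 0.0087,"dz": -0.0041,"yaw": 0},{"jaw": 0,"dx": 0,"dy": 0.0089,"dz": -0.0037,"yaw": 0},{"jaw": 0,"dx": 0,"dy": 0.009,"dz": -0.0033,"yaw": 0}]'

```text
t: 11.4
tool_pos: [0.6239, -0.187, 0.2306]
orientation: [2.337, 2.098, -0.001]
force: [-4.6, -3.6, 5.3]
opening: 0.0091
gripper_force: 25.0
```

```bash
python3 -c "
from h import *
arc(6)"
```

```text
t 11.4 tcp local mm [ 17.7  -1.  230.6] xang 1.567 F [-4.6 -3.6  5.3] open 0.0091
theta 1.21 radius 223.9
[[9.2, -2.9], [9.3, -2.5], [9.4, -2.1], [9.5, -1.7], [9.5, -1.3], [9.6, -0.8]]
```

Emit:
carry_out --moves '[{"jaw": 0,"dx": 0,"dy": 0.0092,"dz": -0.0028,"yaw": 0},{"jaw": 0,"dx": 0,"dy": 0.0093,"dz": -0.0024,"yaw": 0},{"jaw": 0,"dx": 0,"dy": 0.0093,"dz": -0.002,"yaw": 0},{"jaw": 0,"dx": 0,"dy": 0.008,"dz": -0.0014,"yaw": 0},{"jaw": 0,"dx": 0,"dy": 0.0,"dz": 0,"yaw": 0}]'

```text
t: 12.02
tool_pos: [0.6604, -0.1909, 0.2391]
orientation: [2.336, 2.097, 0.001]
force: [-0.4, -5.0, 3.1]
opening: 0.0091
gripper_force: 25.0
```

```bash
python3 -c "
from h import *
import cv2
from plant import read_camera
arc(3)
def kn(t): return None
for n in('top','side'):
    im=read_camera(n)[:,:,::-1].copy()
    for L,c in(((-.023,.131,.097),(0,255,255)),((-.014,.131,.083),(0,0,255))):
        u,v=proj(n,world(CP,[L]))[0]; print(n,u,v); cv2.circle(im,(int(u),int(v)),1,c,-1)
    globals()[n]=cv2.resize(im[int(v)-70:int(v)+70,int(u)-60:int(u)+120],None,fx=2.2,fy=2.2,interpolation=2)
cv2.imwrite('pics/both6.png',np.hstack([top,side]))
"
```

```text
t 12.03 tcp local mm [ 54.4  -1.1 239.1] xang 1.5672 F [-0.4 -5.   3.1] open 0.0091
theta 1.379 radius 223.2
[[9.5, -1.3], [9.6, -0.9], [9.6, -0.5]]
top 332.9342606643735 226.2349863442871
top 332.7071471848732 222.74891281846652
side 306.58513566911483 240.03439801118088
side 311.04038737168014 244.40706918785972
```

View pics/both6.png

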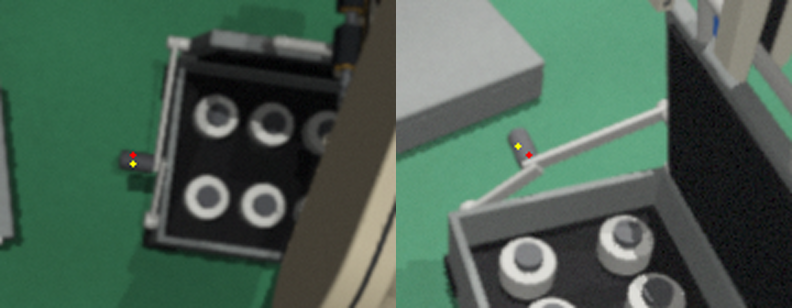

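The lid is up, and the knee knob at (519,147) in the right crop matches the mark for 1.36 rad. One small push more, then release.

Emit:
carry_out --moves '[{"jaw": 0,"dx": 0,"dy": 0.003,"dz": -0.0004,"yaw": 0},{"jaw": 0,"dx": 0,"dy": 0.003,"dz": -0.0003,"yaw": 0},{"jaw": 0,"dx": 0,"dy": 0.0,"dz": 0,"yaw": 0}]'

```text
t: 12.5
tool_pos: [0.6658, -0.1915, 0.2399]
orientation: [2.336, 2.097, 0.0]
force: [-2.0, -5.9, 3.6]
opening: 0.0096
gripper_force: 25.0
```

```bash
python3 -c "
from h import *
arc(3)"
```

```text
t 12.5 tcp local mm [ 59.9  -1.2 239.9] xang 1.5671 F [-2.  -5.9  3.6] open 0.0096
theta 1.404 radius 223.2
[[9.6, -1.1], [9.6, -0.7], [9.6, -0.3]]
```

Emit:
carry_out --moves '[{"jaw": 0.04,"dx": 0,"dy": 0,"dz": 0,"yaw": 0},{"jaw": 0.04,"dx": 0,"dy": 0,"dz": 0,"yaw": 0},{"jaw": 0.04,"dx": 0,"dy": 0,"dz": 0,"yaw": 0},{"jaw": 0.04,"dx": 0,"dy": 0,"dz": -0.015,"yaw": 0},{"jaw": 0.04,"dx": 0,"dy": 0,"dz": -0.02,"yaw": 0},{"jaw": 0.04,"dx": 0,"dy": 0,"dz": -0.025,"yaw": 0}]'

```text
t: 13.25
tool_pos: [0.6652, -0.1905, 0.2995]
orientation: [-2.337, -2.1, -0.0]
force: [0.3, 0.9, -0.0]
opening: 0.0399
gripper_force: 0.0
```

```bash
python3 -c "
from h import *
plan([(-16,80,300),(-16,137,230)],0,5)
print(read_state()['q'].round(2))"
```

```text
t 13.25 tcp local mm [ 59.2  -0.3 299.5] xang 1.5678 F [ 0.3  0.9 -0. ] open 0.0399
{'dx': 0.016, 'dy': -0.0151, 'dz': -0.0001} 0.1568
{'dx': 0.0135, 'dy': -0.0174, 'dz': -0.0001} 0.1568
{'dx': 0.0106, 'dy': -0.0193, 'dz': -0.0001} 0.1568
{'dx': 0.0074, 'dy': -0.0207, 'dz': -0.0001} 0.1568
{'dx': 0.0041, 'dy': -0.0216, 'dz': -0.0001} 0.1568
{'dx': 0.008, 'dy': -0.0081, 'dz': 0.014} 0.1568
{'dx': 0.0067, 'dy': -0.0092, 'dz': 0.014} 0.1568
{'dx': 0.0052, 'dy': -0.0102, 'dz': 0.014} 0.1568
{'dx': 0.0035, 'dy': -0.0108, 'dz': 0.014} 0.1568
{'dx': 0.0018, 'dy': -0.0113, 'dz': 0.014} 0.1568
[-0.35  0.38  0.98  0.    1.78 -0.25]
```

Emit:
carry_out --moves '[{"jaw": 0,"dx": 0.016,"dy": -0.0151,"dz": 0,"yaw": 0.157},{"jaw": 0,"dx": 0.0135,"dy": -0.0174,"dz": 0,"yaw": 0.157},{"jaw": 0,"dx": 0.0106,"dy": -0.0193,"dz": 0,"yaw": 0.157},{"jaw": 0,"dx": 0.0074,"dy": -0.0207,"dz": 0,"yaw": 0.157},{"jaw": 0,"dx": 0.0041,"dy": -0.0216,"dz": 0,"yaw": 0.157},{"jaw": 0,"dx": 0.008,"dy": -0.0081,"dz": 0,"yaw": 0.157},{"jaw": 0,"dx": 0.0067,"dy": -0.0092,"dz": 0,"yaw": 0.157},{"jaw": 0,"dx": 0.0052,"dy": -0.0102,"dz": 0,"yaw": 0.157}]'

```text
t: 14.25
tool_pos: [0.6027, -0.0685, 0.2997]
orientation: [3.125, 0.318, 0.002]
force: [0.1, -0.4, -0.1]
opening: 0.0007
gripper_force: 0.0
```

```bash
python3 -c "
from h import *
plan([(-16,137,290),(-16,137,190)],0,2)"
```

```text
t 14.25 tcp local mm [-15.6 114.6 299.7] xang 0.3067 F [ 0.1 -0.4 -0.1] open 0.0007
{'dx': 0.0032, 'dy': -0.0107, 'dz': 0.0048} 0.0767
{'dx': 0.0024, 'dy': -0.011, 'dz': 0.0048} 0.0767
{'dx': 0.0, 'dy': 0.0, 'dz': 0.05} 0.0767
{'dx': 0.0, 'dy': 0.0, 'dz': 0.05} 0.0767
```

Emit:
carry_out --moves '[{"jaw": 0,"dx": 0.0032,"dy": -0.0107,"dz": 0.005,"yaw": 0.15},{"jaw": 0,"dx": 0.0024,"dy": -0.011,"dz": 0.005,"yaw": 0.157},{"jaw": 0,"dx": 0,"dy": 0,"dz": 0.04,"yaw": 0},{"jaw": 0,"dx": 0,"dy": 0,"dz": 0.05,"yaw": 0},{"jaw": 0,"dx": 0,"dy": 0,"dz": 0.04,"yaw": 0},{"jaw": 0,"dx": 0,"dy": 0,"dz": 0,"yaw": 0}]'

```text
t: 15.0
tool_pos: [0.6028, -0.0462, 0.1552]
orientation: [-3.137, 0.156, 0.01]
force: [-0.9, -0.0, 1.0]
opening: 0.0007
gripper_force: 0.0
```

```bash
python3 -c "
from h import *
import cv2
from plant import read_camera
s,_=show()
for n in('top','side'):
    im=read_camera(n)[:,:,::-1].copy()
    u,v=proj(n,world(CP,[(-.016,.131,.09)]))[0]
    globals()[n]=cv2.resize(im[int(v)-80:int(v)+60,int(u)-80:int(u)+100],None,fx=2.2,fy=2.2,interpolation=2)
    print(n,((proj(n,[s['tool_pos']+[0,0,.04]])[0]-[int(u)-80,int(v)-80])*2.2).round())
cv2.imwrite('pics/both7.png',np.hstack([top,side]))
"
```

```text
t 15.0 tcp local mm [-17.9 136.8 155.2] xang 0.0048 F [-0.9 -0.   1. ] open 0.0007
top [185. 162.]
side [180.  73.]
```

View pics/both7.png

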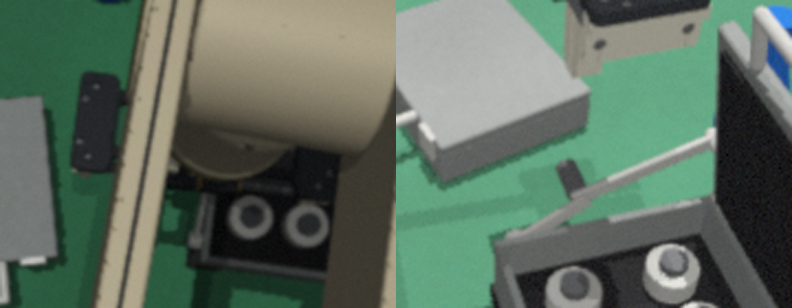

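The lid stands by itself. The fingertips, at (582,75) in the right crop, are in line above the knob at (570,178), and their projection confirms the 40 mm tip offset. Pressing down.

Emit:
carry_out --moves '[{"jaw": 0,"dx": 0,"dy": 0,"dz": 0.03,"yaw": 0},{"jaw": 0,"dx": 0,"dy": 0,"dz": 0.03,"yaw": 0},{"jaw": 0,"dx": 0,"dy": 0,"dz": 0.015,"yaw": 0},{"jaw": 0,"dx": 0,"dy": 0,"dz": 0.008,"yaw": 0},{"jaw": 0,"dx": 0,"dy": 0,"dz": 0.004,"yaw": 0}]'

```text
t: 15.72
tool_pos: [0.6062, -0.0469, 0.0723]
orientation: [3.138, -0.156, 0.003]
force: [-0.6, 0.4, -0.7]
opening: 0.0005
gripper_force: 0.0
```

Emit:
carry_out --moves '[{"jaw": 0,"dx": 0.001,"dy": 0,"dz": 0.004,"yaw": 0},{"jaw": 0,"dx": 0.001,"dy": 0,"dz": 0.004,"yaw": 0},{"jaw": 0,"dx": 0.001,"dy": 0,"dz": 0.003,"yaw": 0}]'

```text
t: 16.1
tool_pos: [0.6087, -0.0471, 0.0604]
orientation: [3.138, -0.156, 0.001]
force: [1.6, -0.4, 3.4]
opening: 0.0007
gripper_force: 1.5
```

Emit:
carry_out --moves '[{"jaw": 0,"dx": 0.001,"dy": 0,"dz": 0.003,"yaw": 0},{"jaw": 0,"dx": 0.001,"dy": 0,"dz": 0.003,"yaw": 0},{"jaw": 0,"dx": 0.001,"dy": 0,"dz": 0.003,"yaw": 0}]'

```text
t: 16.48
tool_pos: [0.611, -0.0473, 0.0508]
orientation: [-3.138, 0.156, 0.001]
force: [1.4, -0.4, 1.2]
opening: 0.0006
gripper_force: 0.5
```

Emit:
carry_out --moves '[{"jaw": 0,"dx": 0.0,"dy": 0,"dz": 0.003,"yaw": 0},{"jaw": 0,"dx": 0,"dy": 0,"dz": 0.003,"yaw": 0}]'

```text
t: 16.73
tool_pos: [0.6112, -0.0473, 0.0449]
orientation: [-3.138, 0.156, -0.0]
force: [1.9, -0.6, 3.0]
opening: 0.0005
gripper_force: 1.1
```

Emit:
carry_out --moves '[{"jaw": 0,"dx": 0.0,"dy": 0,"dz": 0.002,"yaw": 0},{"jaw": 0,"dx": 0,"dy": 0,"dz": 0.002,"yaw": 0}]'

```text
t: 16.98
tool_pos: [0.6115, -0.0473, 0.0429]
orientation: [3.138, -0.156, 0.001]
force: [-8.8, 2.1, 22.8]
opening: 0.0004
gripper_force: 11.6
```

Emit:
carry_out --moves '[{"jaw": 0,"dx": 0,"dy": 0,"dz": 0.0015,"yaw": 0},{"jaw": 0,"dx": 0,"dy": 0,"dz": 0,"yaw": 0}]'

```text
t: 17.23
tool_pos: [0.6116, -0.0474, 0.043]
orientation: [3.138, -0.156, 0.002]
force: [-11.1, 1.3, 24.1]
opening: 0.0006
gripper_force: 12.2
```

It is hard against the stop: about 19 mm of travel, and z does not move under 24 N. I'll retract and check the knob position numerically.

Emit:
carry_out --moves '[{"jaw": 0,"dx": 0,"dy": 0,"dz": -0.005,"yaw": 0},{"jaw": 0,"dx": 0,"dy": 0,"dz": -0.02,"yaw": 0},{"jaw": 0,"dx": 0,"dy": 0,"dz": -0.04,"yaw": 0},{"jaw": 0,"dx": 0,"dy": 0,"dz": -0.05,"yaw": 0},{"jaw": 0,"dx": -0.01,"dy": 0,"dz": -0.05,"yaw": 0},{"jaw": 0,"dx": -0.02,"dy": -0.02,"dz": -0.05,"yaw": 0},{"jaw": 0,"dx": 0,"dy": 0,"dz": 0,"yaw": 0}]'

```text
t: 18.1
tool_pos: [0.5852, -0.0236, 0.2617]
orientation: [3.137, -0.154, 0.015]
force: [-0.4, 0.2, 0.3]
opening: 0.0004
gripper_force: 0.0
```

```bash
python3 -c "
from h import *
import cv2
from plant import read_camera
show()
im=read_camera('side')[:,:,::-1]; cv2.imwrite('pics/s8.png',im)
for L in((-.023,.131,.097),(-.014,.131,.083),(-.012,.131,.074)): print(L,proj('side',world(CP,[L]))[0].round(1))
g=im[225:275,290:330].astype(int); m=((g.max(2)<95)&(g[:,:,1]-g[:,:,2]<25)).astype('uint8')
n,_,st,ce=cv2.connectedComponentsWithStats(m)
for i in range(1,n):
    if st[i,4]>15: print(st[i]+[290,225,0,0,0],(ce[i]+[290,225]).round(1))
"
```

```text
t 18.1 tcp local mm [-37.7 157.4 261.7] xang 0.0059 F [-0.4  0.2  0.3] open 0.0004
(-0.023, 0.131, 0.097) [306.6 240. ]
(-0.014, 0.131, 0.083) [311.  244.4]
(-0.012, 0.131, 0.074) [311.8 247.6]
[290 225   9   4  19] [292.8 225.8]
[307 243   5  13  22] [309.  248.4]
[290 263  40  12 275] [313.5 269.8]
```

```bash
python3 -c "
from plant import close_job
print(close_job())"
```

```text
the job is handed in; nothing more can be done
None
```

The deep case's lid stands open and I believe the stay is locked: the knob went to a hard stop, and a rough blob check put it near the locked position. The job is handed in at about 18 s of robot time, with the gripper clear; the hand-in gave no verdict.

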